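# Set a mould core square in its jig and hold it

### The arm

A 6-joint arm with a two-finger parallel gripper is mounted at the origin on a cart in front of the work surface, level with it; the furniture and walls round the work are solid. World frame = base frame: x ahead of the robot, y to its left, z up, the work surface at z = 0. Lengths are in mm, angles in degrees, forces in N, time in s.
With the tool pointing down it reaches from about 325 to 925 mm from the base axis. Payload 3.1 kg.
Tool frame: the origin (TCP) lies at the very end of the fingers, on their centre line; the grasp point (between the pads) lies grasp_offset behind it (grasp_offset is the distance from the TCP to the grasp point, in mm); z points along the fingers, x is the direction in which the jaws open and shut, and the axes are right-handed (so a half turn about z gives the same grasp; the last joint's range is limited). The gripper opens to 85 mm and grips with 20 to 120 N. Pads are 22 mm wide; open, the fingers measure 114 mm over their backs; the gripper's body (76 mm by 85 mm) begins 54 mm behind the grasp point. The pads swing forward as they close: fully open they stand 13 mm farther back than shut.
Start: joints at [62.04, 12.427, 92.441, -0, 75.132, -6.429], TCP at [229.368, 581.403, 231.3] pointing down, gripper open.
Joint ranges: [-157.48, 157.48], [-44.54, 120.13], [17.64, 146.25], [-64.5, 244.5], [7.68, 150.69], [-147.95, 147.95]. Speed limits (degrees/s): [159.86, 159.86, 180, 180, 180, 180].

### API

Orientations are given as [roll, pitch, yaw] about the fixed x, y, z axes, in that order (R = Rz(yaw) Ry(pitch) Rx(roll)).
In Python, from station import * gives the robot as it stands. Calls block until the motion is done:
- goto(position, orientation): joint-space move of the TCP to a pose.
- move_l(position, attitude=None, speed=150): straight line of the TCP; attitude=None keeps the orientation; speed is the mean speed in mm/s.
- move_j(angles): joint-space move.
- grip(opening, squeeze=None): finger opening in mm; squeeze is the grip in N (None keeps the last); returns when the fingers have stopped.
- wait(seconds).
- solve_ik(position, orientation): joint angles nearest the present ones, or None.
- get_obs(): the state.
- get_image(name): name is "side" or "top" or "wrist"; returns the picture (480x640x3 uint8, red, green, blue); there is no depth.
- get_calibration(name): a dict with "fx", "fy", "cx", "cy" (pixels), "R" (3x3) and "t" (3): a world point X has camera coordinates R X + t; the wrist camera has in their place "mount" (4x4, takes a point from camera to tool coordinates, whose origin is the TCP and whose axes are the tool frame's). Camera axes: x right, y down, z forward; pixel columns grow to the right and rows downward; lengths in mm; the calibration is good to about 2 mm. The wrist camera is an equidistant fisheye: a pixel r from the principal point sees the ray r / f radians off the axis. A picture is of the moment at which its call begins: read the wrist's pose just before it. get_calibration takes no time and is no camera call.
A pose or a line that the arm cannot do raises Unreachable and nothing moves.
- sign_off(): hands the job in, once; it reports no verdict.
Trained networks look in the newest picture that a camera, given by its name, has taken for a name from the list of things; names that differ only in an ending like _2 or _b are one class to them, and where a whole thing is asked for, a point or a joint stands for the part that bears it (a point fixed in the world has none). Each returns a list of dicts, best first, with "score" (0 to 1); they miss things now and then, are a little off and sometimes report something else, mostly with a low value. They report only what shows in the picture. A call takes as long as a camera call.
- spot_in(name, camera): "extent" ([centre column, centre row, width, height] in pixels, round what is visible of it).
- regions_of(name, camera): "region" (480x640 bool, what is visible of it) and "extent" ([centre column, centre row, width, height] in pixels, round what is visible of it).
The state is a dict: "t": time; "joint_pos": joint angles; "qvel": joint speeds; "effort": joint torques, N m; "tcp_pos": TCP position; "ee_rot": TCP orientation; "wrist_force": force on the tool from outside, world axes, zero at the start; "moment": the same for the moment, N m; "grip_width": finger opening in mm.
Only numpy, scipy, OpenCV 4.12 (cv2) and the standard library are available. Lean on these libraries where they do the work, as an engineer would, in place of code of your own. Each camera call takes 0.05 s, during which the arm holds its last target.

### The job

Build up the casting mould in the blue jig: lower the aluminium base plate over the jig's two brass pins until it rests flush on the jig (either way round). Then stand the orange core block upright on the plate, press it squared up into the corner so that it touches both steel fences at once, and finish while still holding it and pressing it firmly against both; do not let go. Leave the bottle, jars and jug behind the jig standing where they are.

Things in the scene. Friction and masses are not known exactly. Their poses are not given: they have to be found in the camera images.
- jig: Blue jig fixed to the bench: base x -75 to 85, y -105 to 95, z 0 to 12 mm in its frame. Origin on the bench, where the plate's centre belongs; x points away from the robot, y left, z up (turned by up to 0.3 rad). Two brass pins, 10 mm diameter, at jig (-40,-60) and (40,60) mm, rise 20 mm above the base; their top 6 mm taper to 5 mm.
- far_fence: Steel bar on the jig, 12 mm thick, spanning jig y -97 to 13 mm; its top is 38 mm above the bench (18 mm above the seated plate). Its working face looks to jig -x and lies at jig x = 65 mm. Origin: centre of its underside, jig (71,-42,12) mm; axes as the jig's.
- right_fence: Steel bar on the jig, 12 mm thick, spanning jig x -20 to 65 mm, as high as the far fence. Its working face looks to jig +y and lies at jig y = -85 mm; the working faces meet in the far right corner, jig (65,-85) mm. Origin: centre of its underside, jig (22.5,-91,12) mm; axes as the jig's.
- plate_rib (a point): Point in the black lifting rib of the loose plate, over its centre, 26 mm above its underside; x, y along the plate's sides, z up. The rib is 50 mm along x, 14 mm thick along y, and tops out 44 mm above the plate's underside; grip across its thickness. Seated: on the jig's z axis, 38 mm above the bench, x along jig x (either sense).
- plate: Aluminium mould base plate, 0.3 to 0.5 kg, 120 (x) x 160 (y) x 8 mm; two through holes, 13 mm diameter, at (-40,-60) and (40,60) mm from its centre, so it fits the pins either way round (turned by pi). Seated, its edges stay 5 mm clear of the fences. Origin: centre of its underside.
- core_mid (a point): Centre of the loose orange mould core block, 44 x 44 x 60 mm (x, y, z), upright, 0.1 to 0.2 kg, 30 mm above its underside; axes along its sides; any side may face the fences. Waxed: slides easily on plate and fences. On the seated plate its underside is 20 mm and its centre 50 mm above the bench; home in the corner its centre is at jig (43,-63) mm.
- core: The same orange block; origin at the centre of its underside.
- red_bottle: Bystander: white bottle with a red cap, 68 mm diameter, 200 mm tall, origin at the centre of its foot. Left of it stands a fixed crock of tall utensils (about x 0.57 to 0.70, y 0.17 to 0.38 m, over 0.3 m high): keep the arm clear of it.
- blue_jar: Bystander: white jar with a blue lid, 72 mm diameter, 85 mm tall, origin at the centre of its foot.
- white_jar: Bystander: white jar with a white lid, 71 mm diameter, 70 mm tall, origin at the centre of its foot.
- jug: Bystander: clear measuring jug with handle, 120 x 169 x 135 mm, origin at the centre of its foot.

How it is judged (in metres and radians):
On the way:
1. the plate rests flush on the jig over both pins, and the block does not stand on it yet (z of plate_rib in the frame of jig below 0.04 m and angle between plate_rib's own z axis and vertical below 0.03 rad and x of plate_rib in the frame of jig between -0.004 and 0.004 m and y of plate_rib in the frame of jig between -0.004 and 0.004 m and distance between core_mid and jig above 0.11 m), for 0.2 s.
At the end, for the whole second after the job is handed in: Plate flush over both pins (2 mm in height, 4 mm sideways). Block upright on the plate (centre 46-53 mm above the bench), square to the fences within 0.05 rad, within 4 mm of its home in the corner, at rest, pressing each fence with over 2 N, fingers still on it with over 1 N (z of plate_rib in the frame of jig below 0.04 m and angle between plate_rib's own z axis and vertical below 0.03 rad and x of plate_rib in the frame of jig between -0.004 and 0.004 m and y of plate_rib in the frame of jig between -0.004 and 0.004 m and x of core_mid in the frame of jig between 0.038 and 0.047 m and y of core_mid in the frame of jig between -0.067 and -0.058 m and z of core_mid in the frame of jig between 0.046 and 0.053 m and angle between core_mid's own z axis and vertical below 0.05 rad and (angle between the x axis of core_mid and the x axis of jig, either way round below 0.05 rad or angle between the x axis of core_mid and the y axis of jig, either way round below 0.05 rad) and contact force between core and far_fence above 2 N and contact force between core and right_fence above 2 N and contact force between the fingers and core above 1 N and linear speed of core below 0.01 m/s); the arm keeps its last pose, push and grip.
It fails at once if the white bottle with a red cap is shifted by more than 30 mm or tipped (distance of red_bottle from where it was at the start of the episode above 0.03 m or angle between red_bottle's own z axis and vertical above 0.3 rad).
It fails at once if the jar with a blue lid is shifted by more than 30 mm or tipped (distance of blue_jar from where it was at the start of the episode above 0.03 m or angle between blue_jar's own z axis and vertical above 0.3 rad).
It fails at once if the white jar is shifted by more than 30 mm or tipped (distance of white_jar from where it was at the start of the episode above 0.03 m or angle between white_jar's own z axis and vertical above 0.3 rad).
It fails at once if the clear jug is shifted by more than 30 mm or tipped (distance of jug from where it was at the start of the episode above 0.03 m or angle between jug's own z axis and vertical above 0.3 rad).
It also fails if it takes over 72 s, if anything falls off the work surface, if the arm or the gripper's body presses on something with over 40 N, if the wrist force passes 120 N, or if a joint passes its speed limit or range.

## Working session

There is one attempt and no reset: what is moved stays moved. The work goes in short steps, each a Python script; the robot and the scene stay as the last script left them, time stands still between calls to the robot, and variables do not carry over. Pictures are saved under pics/ and viewed, and the job is handed in when it is done.

```bash
mkdir -p pics; ls; python3 - <<'E'
from station import *
import cv2
for n in ("side","top","wrist"):
    im=get_image(n); cv2.imwrite(f"pics/a_{n}.png",im[:,:,::-1])
    c=get_calibration(n); print(n,{k:(v if isinstance(v,(int,float)) else __import__('numpy').array(v).round(3).tolist()) for k,v in c.items()})
print(get_obs())
E
```

```text
pics
side {'fx': 434.17370269940756, 'fy': 434.17370269940756, 'cx': 317.85081046919953, 'cy': 237.5679882605114, 'R': [[-0.955, -0.298, 0.016], [-0.215, 0.649, -0.73], [0.207, -0.7, -0.683]], 't': [521.374, 199.946, 815.716]}
top {'fx': 503.3436544555511, 'fy': 503.3436544555511, 'cx': 311.16376166465494, 'cy': 240.678121802369, 'R': [[0.009, -1.0, -0.021], [-0.991, -0.006, -0.137], [0.137, 0.022, -0.99]], 't': [-65.076, 532.952, 1066.244]}
wrist {'fx': 371.64829954431775, 'fy': 371.64829954431775, 'cx': 318.11592093091065, 'cy': 237.00260147274562, 'mount': [[1.0, -0.0, 0.0, 0.808], [0.0, 0.96, 0.281, -71.346], [-0.0, -0.281, 0.96, -143.463], [0.0, 0.0, 0.0, 1.0]]}
{'t': 0.15, 'joint_pos': array([ 6.20434055e+01,  1.24662008e+01,  9.25088439e+01,  7.84103062e-04,
        7.51327584e+01, -6.42911216e+00]), 'qvel': array([-0.01756931, -0.09308186, -0.17544603, -0.00821731, -0.12751703,
        0.06999779]), 'effort': array([ 2.28386911e-03, -3.97445369e+01, -3.04419637e+01, -8.85316490e-05,
        5.81106782e-03, -5.88461717e-06]), 'tcp_pos': array([229.02490653, 580.84671746, 230.26152805]), 'ee_rot': array([-1.79987176e+02,  1.07040359e-01,  6.84723277e+01]), 'wrist_force': array([ 0.23388419, -0.13850892,  0.3092234 ]), 'moment': array([-0.02711412, -0.01558253,  0.01384396]), 'grip_width': 85.6531676988241}
```

View pics/a_top.png

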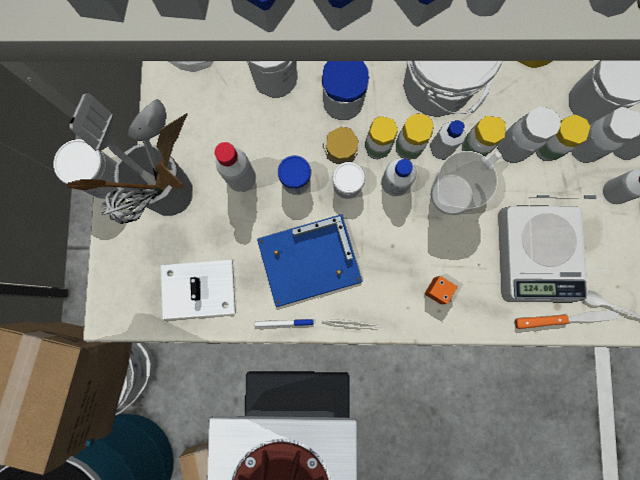

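View pics/a_side.png

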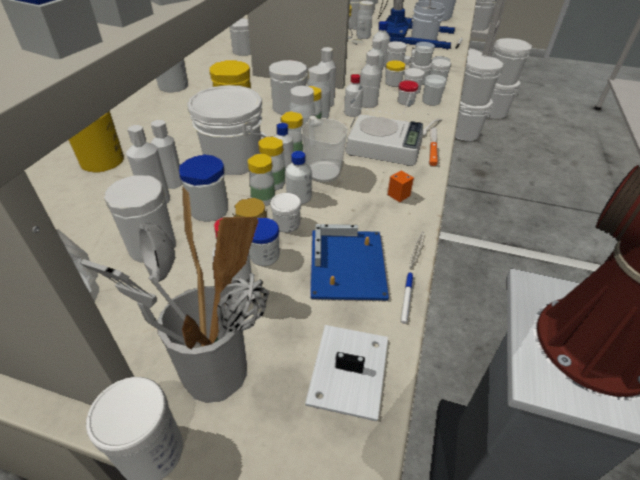

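View pics/a_wrist.png

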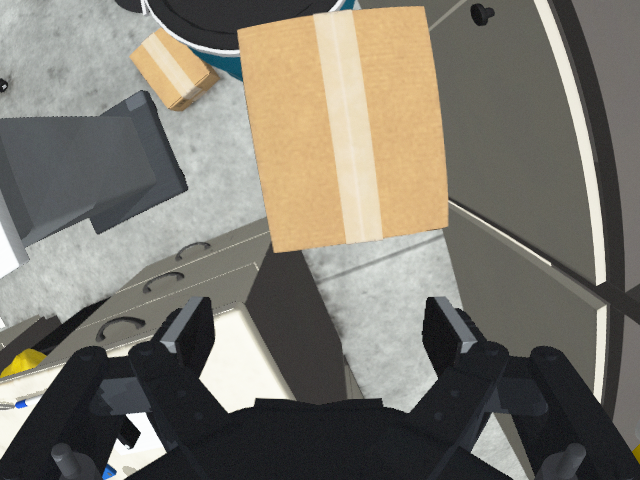

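```bash
cat > h.py <<'E'
from station import *
import numpy as np, cv2
from scipy.spatial.transform import Rotation as Ro
from scipy.optimize import least_squares
def back(n,px,z,c=None):
    c=c or get_calibration(n); R=np.array(c["R"]);t=np.array(c["t"]).ravel()
    px=np.atleast_2d(px).astype(float)
    d=np.c_[(px[:,0]-c["cx"])/c["fx"],(px[:,1]-c["cy"])/c["fy"],np.ones(len(px))]@R
    o=-R.T@t
    return o+d*((z-o[2])/d[:,2])[:,None]
def proj(n,X):
    c=get_calibration(n); p=np.atleast_2d(X)@np.array(c["R"]).T+np.array(c["t"]).ravel()
    return np.c_[p[:,0]/p[:,2]*c["fx"]+c["cx"],p[:,1]/p[:,2]*c["fy"]+c["cy"]]
def wpose():
    o=get_obs(); T=np.eye(4);T[:3,:3]=Ro.from_euler("xyz",o["ee_rot"],degrees=True).as_matrix();T[:3,3]=o["tcp_pos"]
    return T@np.array(get_calibration("wrist")["mount"])
def wback(T,px,z):
    c=get_calibration("wrist");px=np.atleast_2d(px).astype(float)
    u=(px-[c["cx"],c["cy"]])/c["fx"]; r=np.linalg.norm(u,axis=1)+1e-12
    d=np.c_[u/r[:,None]*np.sin(r)[:,None],np.cos(r)]@T[:3,:3].T; o=T[:3,3]
    return o+d*((z-o[2])/d[:,2])[:,None]
def wproj(T,X):
    c=get_calibration("wrist");p=(np.atleast_2d(X)-T[:3,3])@T[:3,:3]
    r=np.linalg.norm(p[:,:2],axis=1); th=np.arctan2(r,p[:,2])
    return p[:,:2]/r[:,None]*(th*c["fx"])[:,None]+[c["cx"],c["cy"]]
E
python3 - <<'E'
from h import *
get_image("top")
for n in ("plate","jig","core","plate_rib","red_bottle","blue_jar","white_jar","jug","far_fence","right_fence"):
    r=regions_of(n,"top")
    for q in r[:2]:
        z={"plate":8,"jig":12,"core":60,"plate_rib":44}.get(n,0)
        ct=cv2.findContours(q["region"].astype(np.uint8),0,1)[0]; ct=max(ct,key=cv2.contourArea)[:,0]
        W=back("top",ct,z)[:,:2]
        print(n,round(q["score"],2),np.round(q["extent"]),[np.round(v,1) for v in cv2.minAreaRect(W.astype(np.float32))])
im=cv2.imread("pics/a_top.png")
cv2.imwrite("pics/b1.png",np.hstack([cv2.resize(im[205:315,250:370],None,fx=4,fy=4,interpolation=2)[:440],cv2.resize(im[255:325,155:240],None,fx=3.7,fy=6.2857,interpolation=2)[:440]]))
E
```

```text
plate 0.62 [198. 290.  78.  63.] [array([428.6, 192. ]), array([125.4, 162.9]), np.float64(6.1)]
jig 0.75 [310. 263. 105.  98.] [array([494. , -55.1]), array([161.4, 201.9]), np.float64(16.5)]
jig 0.61 [346. 241.  12.  36.] [array([ 537.7, -134.1]), array([88.1, 15. ]), np.float64(16.5)]
core 0.9 [441. 288.  33.  33.] [array([ 427.6, -333.9]), array([53.2, 53.2]), np.float64(56.0)]
plate_rib 0.66 [198. 285.  78.  60.] [array([426.6, 183.6]), array([116. , 157.9]), np.float64(4.8)]
plate_rib 0.4 [310. 261. 106.  94.] [array([490.8, -56.3]), array([155.7, 196. ]), np.float64(16.5)]
red_bottle 0.87 [236. 167.  39.  47.] [array([711.5, 121.5]), array([131.2,  75.9]), np.float64(34.0)]
blue_jar 0.82 [294. 176.  31.  40.] [array([692.5, -20.1]), array([92.6, 76.3]), np.float64(0.5)]
white_jar 0.9 [348. 180.  28.  41.] [array([ 679.9, -144.6]), array([84.9, 71.2]), np.float64(0.2)]
jug 0.75 [465. 184.  69.  62.] [array([ 675.4, -412.3]), array([147.8, 160.6]), np.float64(0.1)]
far_fence 0.75 [316. 225.  46.  18.] [array([572.5, -73.7]), array([ 17.8, 110.7]), np.float64(17.7)]
far_fence 0.17 [346. 242.  15.  37.] [array([ 540. , -134.5]), array([87.8, 14. ]), np.float64(16.6)]
right_fence 0.55 [343. 241.  10.  35.] [array([ 540. , -134.6]), array([87.8, 14. ]), np.float64(16.4)]
```

View pics/b1.png

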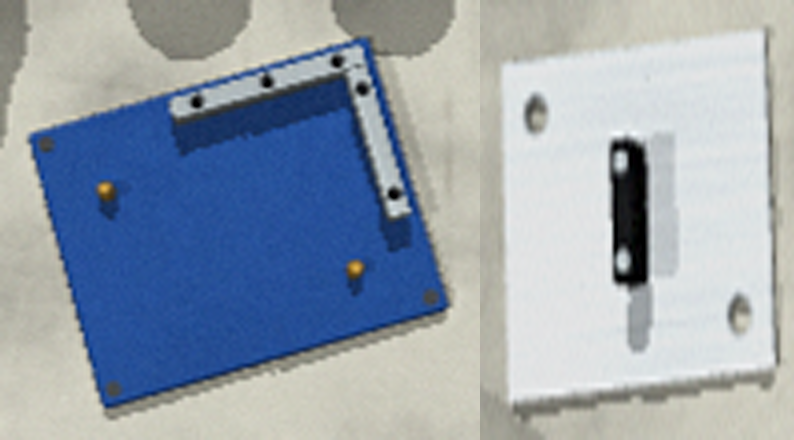

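```bash
python3 - <<'E'
from h import *
import station; print(station.grasp_offset if hasattr(station,"grasp_offset") else dir(station))
goto([428,190,170],[180,0,96])
T=wpose(); im=get_image("wrist"); cv2.imwrite("pics/c_plate.png",im[:,:,::-1]); np.save("Tp.npy",T)
goto([488,-52,230],[180,0,106.5])
T=wpose(); im=get_image("wrist"); cv2.imwrite("pics/c_jig.png",im[:,:,::-1]); np.save("Tj.npy",T)
print(get_obs()["joint_pos"],get_obs()["t"])
E
```

```text
18.700000000000003
[-1.41622611e+01 -4.18094184e+00  1.10299031e+02  3.79276271e-02
  7.39561567e+01 -1.20749951e+02] 3.4333
```

View pics/c_plate.png

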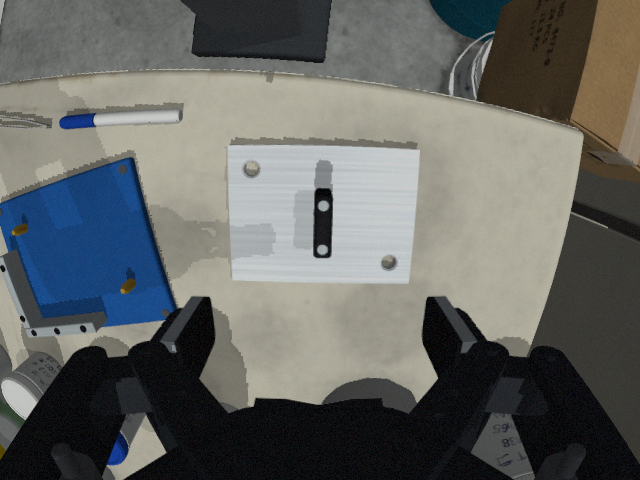

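View pics/c_jig.png

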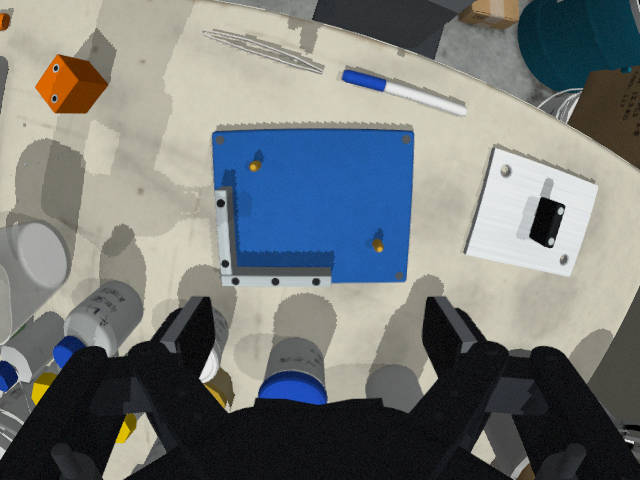

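```bash
python3 - <<'E'
from h import *
a=cv2.imread("pics/c_plate.png");b=cv2.imread("pics/c_jig.png")
cv2.imwrite("pics/d1.png",cv2.resize(a[135:290,220:430],None,fx=3.8,fy=3.8,interpolation=2))
cv2.imwrite("pics/d2.png",cv2.resize(b[120:292,203:420],None,fx=3.4,fy=3.4,interpolation=2))
E
```

```text
(no output)
```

View pics/d1.png

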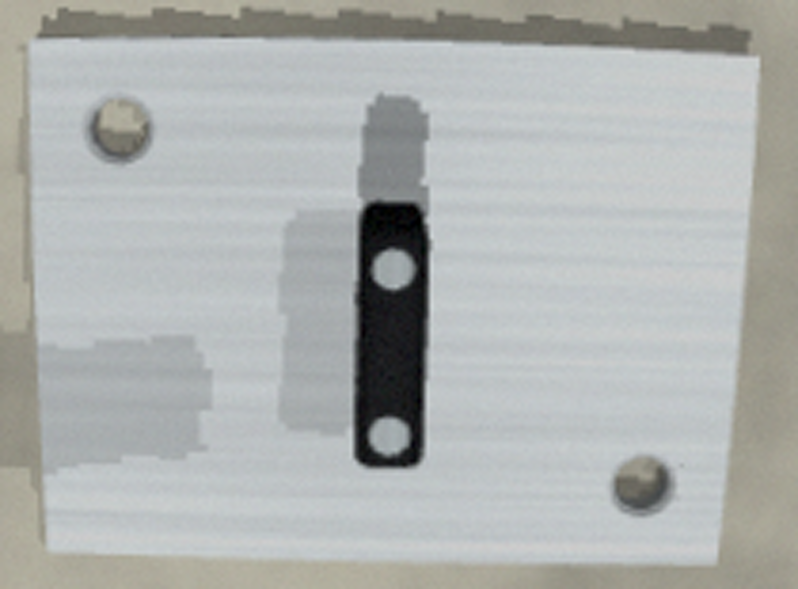

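View pics/d2.png

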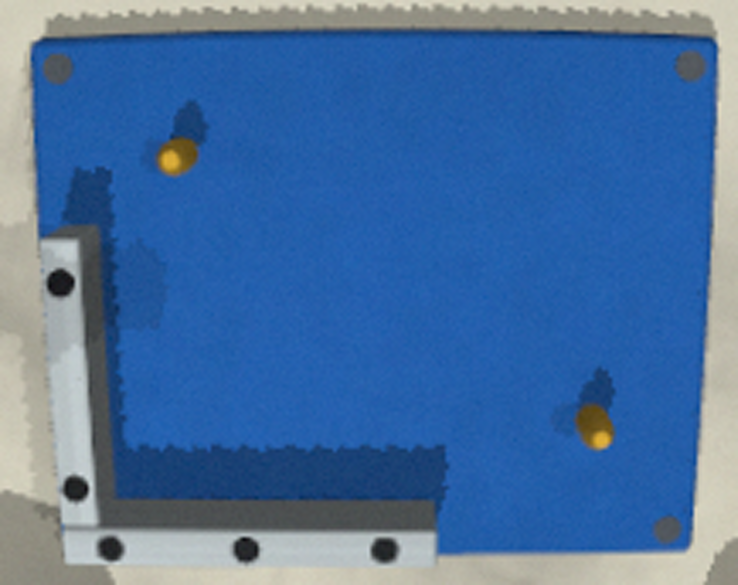

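```bash
python3 - <<'E'
from h import *
def fit(T,s,off,pts,x0,free_h=False):
    pts=np.array(pts,float); px=(pts[:,:2]+.5)/s-.5+off; M=pts[:,2:]
    def W(p):
        c,sn=np.cos(p[2]),np.sin(p[2]); return np.c_[p[0]+c*M[:,0]-sn*M[:,1],p[1]+sn*M[:,0]+c*M[:,1],M[:,2]+(p[3] if len(p)>3 else 0)]
    f=lambda p:(wproj(T,W(p))-px).ravel()
    for x in (x0,list(x0)+[0]):
        r=least_squares(f,x,loss="soft_l1"); print(np.round([*r.x[:2],np.degrees(r.x[2]),*r.x[3:]],2),"rms",np.sqrt((r.fun**2).mean()).round(2)); 
    print(np.round(f(r.x).reshape(-1,2),1).tolist())
P=[(121,129,-40,-60,8),(642,484,40,60,8),(30,39,-60,-80,8),(759,57,-60,80,8),(717,564,60,80,8),(48,551,60,-80,8),(361,203,-25,-7,44),(426,203,-25,7,44),(421,466,25,7,44),(355,466,25,-7,44)]
Tp=np.load("Tp.npy");Tj=np.load("Tj.npy")
print(Tp.round(3),Tj[:3,3])
fit(Tp,3.8,[220,135],P,[428,190,.1])
J=[(32,40,-75,-105,12),(717,38,-75,95,12),(690,552,85,95,12),(63,564,77,-97,38),(436,530,65,13,38),(437,564,77,13,38),(40,239,-20,-97,38),(79,239,-20,-85,38),(98,526,65,-85,38),(171,161,-40,-60,32),(600,440,40,60,32)]
fit(Tj,3.4,[203,120],J,[488,-52,.29])
# top cam
im=cv2.imread("pics/a_top.png")
o=get_obs();print(o["tcp_pos"],o["ee_rot"])
# core from the jig view
b=cv2.imread("pics/c_jig.png");cv2.imwrite("pics/d3.png",cv2.resize(b[40:125,20:125],None,fx=6,fy=6,interpolation=2))
E
```

```text
[[-1.05000e-01  9.54000e-01  2.80000e-01  3.57517e+02]
 [ 9.94000e-01  1.00000e-01  3.00000e-02  1.83711e+02]
 [ 1.00000e-03  2.82000e-01 -9.59000e-01  3.13777e+02]
 [ 0.00000e+00  0.00000e+00  0.00000e+00  1.00000e+00]] [419.75800996 -70.79423587 373.04970337]
[427.93 194.86   4.78] rms 1.92
[ 4.2803e+02  1.9487e+02  4.7800e+00 -4.0000e-01] rms 1.93
[[-0.3, -0.8], [-0.0, -0.6], [0.1, -0.7], [-0.1, -0.9], [-0.4, -0.9], [0.1, -0.8], [-0.6, 5.6], [1.3, 6.0], [0.5, 0.9], [-0.2, 0.5]]
[488.75 -50.23  16.55] rms 0.51
[489.14 -50.23  16.56  -1.73] rms 0.39
[[-0.8, 0.1], [0.4, -0.0], [-0.2, 0.3], [0.5, -0.2], [-0.0, -0.4], [-0.4, 0.8], [-0.3, -0.0], [0.5, -0.3], [0.6, 0.2], [-0.0, -0.0], [-0.3, -0.3]]
[487.62873813 -50.65333794 229.37679299] [-1.79954820e+02 -6.92768482e-02  1.06577157e+02]
```

```bash
cat >> h.py <<'E'
def fit(T,s,off,pts,x0,show=True):
    pts=np.array(pts,float); px=(pts[:,:2]+.5)/s-.5+off; M=pts[:,2:]
    def W(p):
        c,sn=np.cos(p[2]),np.sin(p[2]); return np.c_[p[0]+c*M[:,0]-sn*M[:,1],p[1]+sn*M[:,0]+c*M[:,1],M[:,2]]
    r=least_squares(lambda p:(wproj(T,W(p))-px).ravel(),x0,loss="soft_l1")
    if show: print(np.round([*r.x[:2],np.degrees(r.x[2])],2),"rms",np.sqrt((r.fun**2).mean()).round(2)); print(np.round(r.fun.reshape(-1,2),1).tolist())
    return r.x
def st(msg=""):
    o=get_obs(); print(msg,"t",round(o["t"],2),"tcp",o["tcp_pos"].round(2),"rot",o["ee_rot"].round(2),"F",o["wrist_force"].round(1),"M",o["moment"].round(2),"w",round(o["grip_width"],1)); return o
E
python3 - <<'E'
from h import *
P=[(121,129,-40,-60,8),(642,484,40,60,8),(30,39,-60,-80,8),(759,57,-60,80,8),(717,564,60,80,8),(48,551,60,-80,8),(421,466,25,7,44),(355,466,25,-7,44)]
p=fit(np.load("Tp.npy"),3.8,[220,135],P,[428,190,.1]); np.save("plate.npy",p)
yaw=np.degrees(p[2])+90
goto([p[0],p[1],70],[180,0,yaw])
wait(.2);st()
T=wpose();cv2.imwrite("pics/e1.png",get_image("wrist")[:,:,::-1]);np.save("Te.npy",T)
E
```

```text
[428.36 194.95   4.75] rms 0.54
[[-0.3, -0.3], [0.0, -0.1], [0.0, -0.3], [0.1, -0.4], [-0.3, -0.4], [0.1, -0.4], [0.6, 1.5], [-0.2, 1.1]]
 t 4.78 tcp [429.69 194.48  70.94] rot [ 1.7988e+02 -2.0000e-02  9.4670e+01] F [-0.6 -1.2 -1. ] M [-0.03 -0.02  0.01] w 85.5
```

View pics/e1.png

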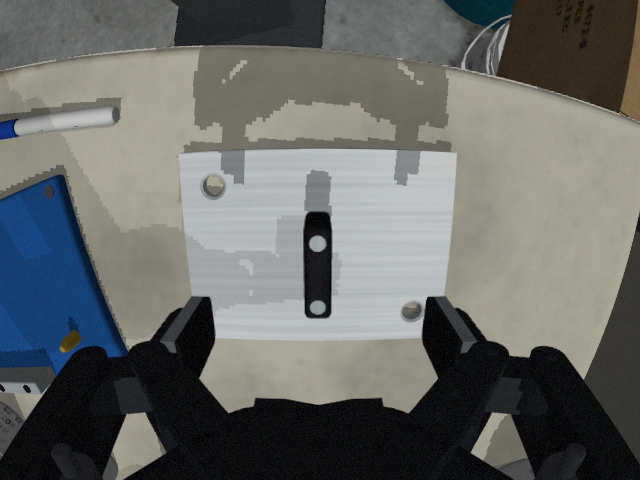

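```bash
python3 - <<'E'
from h import *
p=np.load("plate.npy")
move_l([p[0],p[1],13],speed=80);wait(.2);st()
grip(14,100)   # see width
st()
grip(6,100);wait(.2);o=st();np.save("grip_tcp.npy",np.r_[o["tcp_pos"],o["ee_rot"][2]])
move_l([p[0],p[1],45],speed=60);wait(.3);st()
T=wpose();cv2.imwrite("pics/f1.png",get_image("wrist")[:,:,::-1]);np.save("Tf.npy",T)
E
```

```text
t 5.9 tcp [429.   195.15  13.65] rot [ 1.7992e+02 -1.0000e-02  9.4760e+01] F [-0.1  0.1 -0.3] M [-0.01 -0.01 -0.03] w 85.5
 t 6.58 tcp [428.36 194.72  13.01] rot [-1.7999e+02  3.0000e-02  9.4760e+01] F [-0.5 -1.2 -0. ] M [-0.25  0.01 -0.  ] w 13.8
 t 6.99 tcp [428.4  194.79  13.22] rot [-1.7999e+02  2.0000e-02  9.4760e+01] F [-1.5 -2.9  5.2] M [-0.46  0.21 -0.06] w 12.6
 t 7.97 tcp [428.01 194.83  44.61] rot [-1.7995e+02  1.0000e-02  9.4750e+01] F [-0.1 -0.9 -3.9] M [-0.03  0.01  0.06] w 12.6
```

View pics/f1.png

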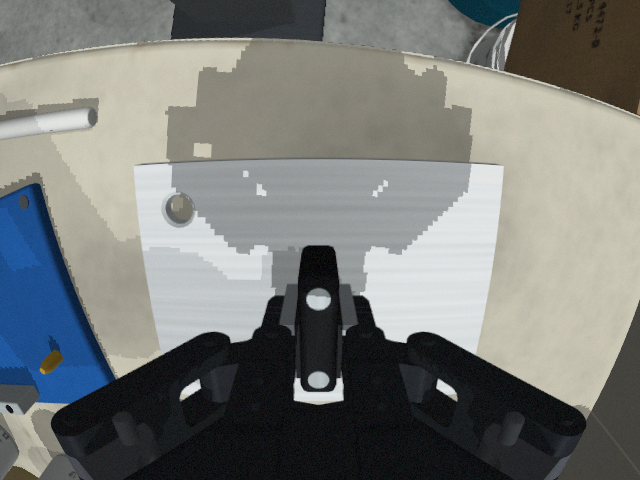

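```bash
python3 - <<'E'
from h import *
P=[(134,165,-60,-80,39.4),(504,167,-60,80,39.4),(179,208.5,-40,-60,39.4)]
print(fit(np.load("Tf.npy"),1,[.0,.0],P,[428,195,.08]))
p=np.load("plate.npy")
move_l([p[0],p[1],80],speed=100)
goto([488.75,-50.23,80],[180,0,106.55])
move_l([488.75,-50.23,62],speed=60);wait(.4)
st();T=wpose();cv2.imwrite("pics/g1.png",get_image("wrist")[:,:,::-1]);np.save("Tg.npy",T)
cv2.imwrite("pics/g1top.png",cv2.resize(get_image("top")[195:325,230:390,::-1],None,fx=4.5,fy=4.5,interpolation=2))
E
```

```text
[428.28 195.76   4.41] rms 0.5
[[0.8, -0.3], [-0.8, -0.1], [-0.0, 0.3]]
[4.28280821e+02 1.95757116e+02 7.69888510e-02]
 t 10.37 tcp [488.97 -50.34  62.27] rot [1.7997e+02 2.0000e-02 1.0654e+02] F [-0.9  0.3 -3.4] M [-0.02 -0.04  0.06] w 12.7
```

View pics/g1.png

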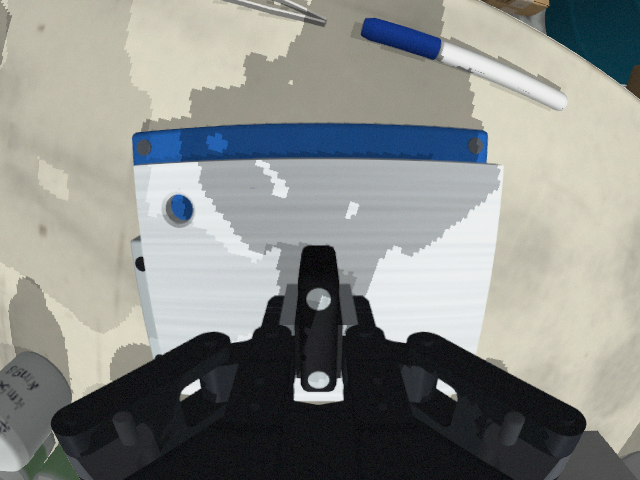

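View pics/g1top.png

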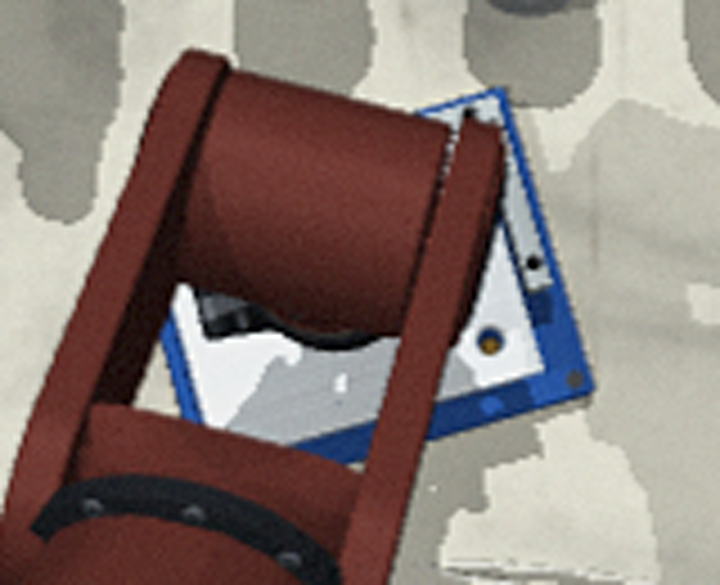

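```bash
python3 - <<'E'
from h import *
T=np.load("Tg.npy")
P=[(134,165,-60,-80,57.1),(504,167,-60,80,57.1),(179,208.5,-40,-60,57.1)]
fit(T,1,[.0,.0],P,[488,-50,.29])
a=np.radians(16.55);R=np.array([[np.cos(a),-np.sin(a)],[np.sin(a),np.cos(a)]])
X=np.array([[-75,-105],[-75,95],[-67,-97],[-67,87.]])@R.T+[488.75,-50.23]
print(wproj(T,np.c_[X,np.full(4,12)]).round(1))
im=cv2.imread("pics/g1.png");cv2.imwrite("pics/g2.png",np.hstack([cv2.resize(im[115:225,125:225],None,fx=4,fy=4,interpolation=2),cv2.resize(im[115:225,420:510],None,fx=4,fy=4,interpolation=2)]))
E
```

```text
[489.21 -49.43  16.21] rms 0.44
[[0.7, -0.3], [-0.6, -0.1], [-0.1, 0.4]]
[[130.1 132.5]
 [489.3 130.7]
 [142.9 145.4]
 [476.  144. ]]
```

View pics/g2.png

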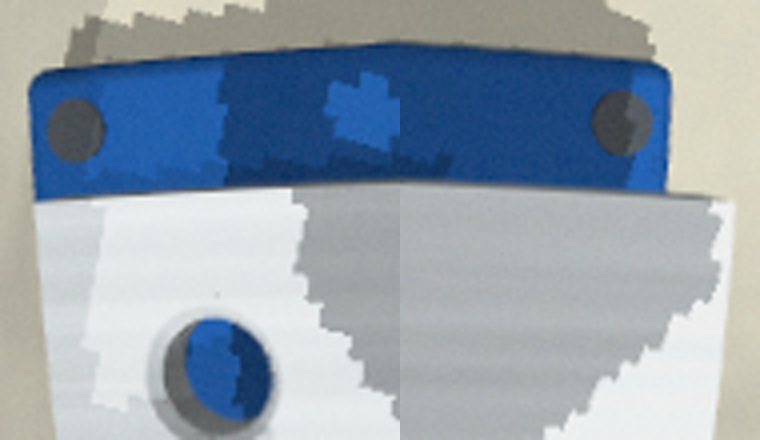

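```bash
python3 - <<'E'
from h import *
o=get_obs();f0=o["wrist_force"]
for z in (50,46,44,42,40,38,36,34,32,30,28,27,26):
    move_l([488.6,-50.15,z],speed=30)
    o=get_obs();f=o["wrist_force"]-f0
    print(z,o["tcp_pos"].round(2),o["ee_rot"].round(2),f.round(1),o["moment"].round(2))
    if np.linalg.norm(f)>12: break
st()
E
```

```text
50 [488.36 -50.1   49.66] [-1.7997e+02 -2.0000e-02  1.0655e+02] [0.6 0.5 0.4] [-0.03 -0.04  0.02]
46 [488.38 -50.07  45.77] [-1.7997e+02 -2.0000e-02  1.0655e+02] [ 1.4 -0.6 -0.2] [-0.   -0.   -0.03]
44 [488.49 -50.13  43.88] [-1.7999e+02 -1.0000e-02  1.0655e+02] [ 1.3 -0.3  0.3] [ 0.06 -0.04  0.01]
42 [488.43 -50.12  41.84] [-1.7998e+02 -1.0000e-02  1.0655e+02] [ 1.6  0.1 -0.4] [-0.03 -0.03 -0.03]
40 [488.41 -50.11  39.82] [-1.7998e+02 -1.0000e-02  1.0655e+02] [ 1.  -0.2 -0.1] [-0.05  0.02  0.07]
38 [488.42 -50.11  37.8 ] [-1.7998e+02 -1.0000e-02  1.0655e+02] [0.2 0.1 0.3] [ 0.03 -0.04  0.05]
36 [488.4  -50.09  35.8 ] [-1.7998e+02 -1.0000e-02  1.0655e+02] [ 0.6 -0.5  0.3] [-0.    0.03 -0.01]
34 [488.41 -50.12  33.82] [-1.7998e+02 -1.0000e-02  1.0655e+02] [-0.6 -1.   0.5] [ 0.06 -0.03 -0.02]
32 [488.42 -50.11  31.82] [-1.7998e+02 -1.0000e-02  1.0655e+02] [-0.2 -0.4  0.5] [-0.04  0.01 -0.04]
30 [488.41 -50.11  29.82] [-1.7998e+02 -1.0000e-02  1.0655e+02] [ 0.6 -0.5  0.3] [ 0.02 -0.03  0.01]
28 [488.41 -50.11  27.82] [-1.7998e+02 -1.0000e-02  1.0655e+02] [ 0.3  0.4 -0.4] [-0.03 -0.03 -0.  ]
27 [488.52 -50.11  26.93] [-179.99   -0.    106.55] [ 1.1 -0.   0.5] [-0.02  0.07 -0.  ]
26 [488.55 -50.15  25.94] [-179.99   -0.    106.55] [ 0.8 -0.5 -0.7] [ 0.09 -0.   -0.05]
 t 14.05 tcp [488.55 -50.15  25.94] rot [-179.99   -0.    106.55] F [-0.1 -0.4 -4.4] M [ 0.09 -0.   -0.05] w 12.6
```

```bash
python3 - <<'E'
from h import *
for z in (25.3,24.8,24.3):
    move_l([488.6,-50.15,z],speed=20); st()
wait(.2);o=st()
grip(40);st("rel")
move_l([488.6,-50.15,90],speed=120);st()
goto([470,-50,230],[180,0,106.55]);wait(.2)
T=wpose();np.save("Th.npy",T);cv2.imwrite("pics/h1.png",get_image("wrist")[:,:,::-1])
E
```

```text
t 14.3 tcp [488.61 -50.18  25.3 ] rot [180.     0.   106.55] F [-0.9  0.7 -2.9] M [-0.04 -0.05 -0.02] w 12.5
 t 14.55 tcp [488.96 -50.22  25.27] rot [1.7998e+02 1.0000e-02 1.0655e+02] F [-0.8  0.8  0.1] M [0.07 0.19 0.04] w 12.8
 t 14.8 tcp [489.25 -50.31  25.24] rot [1.7995e+02 3.0000e-02 1.0655e+02] F [-2.3  0.4  5.9] M [ 0.08  0.5  -0.05] w 12.2
 t 15.0 tcp [489.25 -50.28  25.25] rot [1.7995e+02 3.0000e-02 1.0656e+02] F [-2.5  0.1  4.8] M [0.17 0.42 0.  ] w 12.5
rel t 15.38 tcp [488.67 -50.19  24.2 ] rot [1.7999e+02 1.0000e-02 1.0655e+02] F [ 0.2  0.7 -0.3] M [ 0.02 -0.   -0.  ] w 40.1
 t 16.07 tcp [488.15 -50.05  89.61] rot [-1.7997e+02 -2.0000e-02  1.0655e+02] F [-0.2  0.5 -0. ] M [-0.06  0.01 -0.02] w 40.1
```

View pics/h1.png

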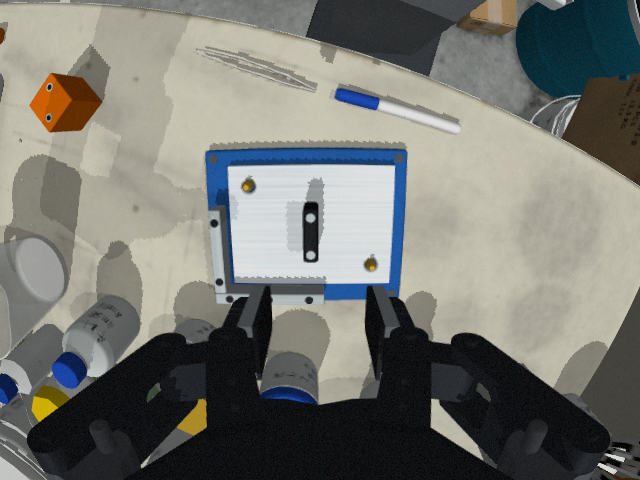

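```bash
python3 - <<'E'
from h import *
b=cv2.imread("pics/h1.png");T=np.load("Th.npy")
print(wback(T,[[52,73],[65,118]],60).round(1))
goto([425,-335,190],[180,0,56]);grip(85);wait(.1)
st();T=wpose();np.save("Ti.npy",T);im=get_image("wrist")[:,:,::-1];cv2.imwrite("pics/i1.png",im)
for q in regions_of("core","wrist")[:2]: print(q["score"],np.round(q["extent"]))
E
```

```text
[[ 399.9 -343.2   60. ]
 [ 441.5 -312.7   60. ]]
 t 18.68 tcp [ 425.05 -334.91  190.  ] rot [180.    -0.    56.01] F [-0.3  0.3  0.5] M [ 0.03 -0.01  0.02] w 85.3
0.84 [316. 225.  58.  74.]
```

View pics/i1.png

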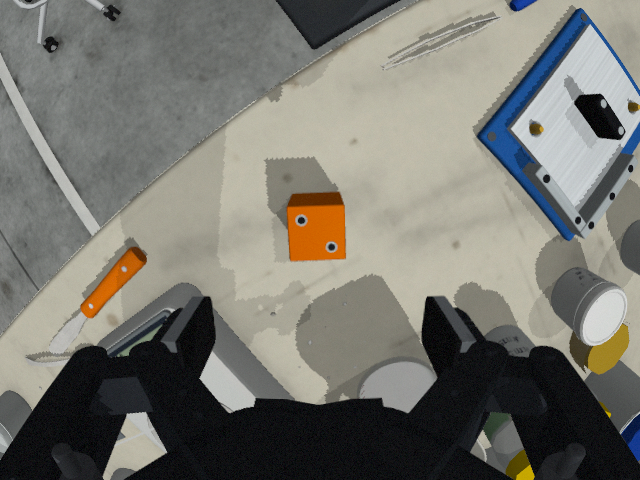

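```bash
python3 - <<'E'
import cv2
im=cv2.imread("pics/i1.png");cv2.imwrite("pics/i2.png",cv2.resize(im[185:270,275:360],None,fx=7,fy=7,interpolation=2))
E
```

```text
(no output)
```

View pics/i2.png

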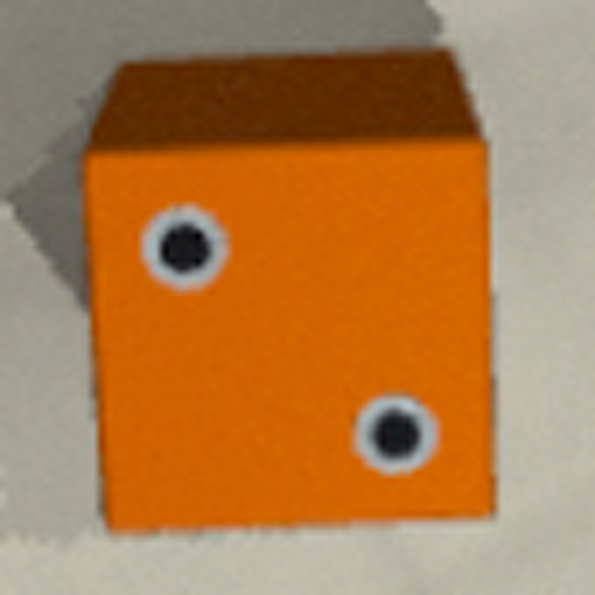

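```bash
python3 - <<'E'
from h import *
P=[(86,155,-22,22,60),(486,142,22,22,60),(494,516,22,-22,60),(107,531,-22,-22,60),(122,65,-22,22,0),(447,52,22,22,0)]
p=fit(np.load("Ti.npy"),7,[275,185],P,[425,-335,.98]);np.save("core.npy",p)
yaw=np.degrees(p[2])
goto([p[0],p[1],85],[180,0,yaw]);wait(.2);st()
cv2.imwrite("pics/j1.png",get_image("wrist")[:,:,::-1])
E
```

```text
[ 429.62 -338.52   58.21] rms 0.8
[[-0.9, -0.1], [0.5, -0.5], [0.4, 1.3], [-0.4, 1.2], [-0.5, -0.6], [1.4, -0.6]]
 t 19.48 tcp [ 431.43 -340.37   88.03] rot [1.7968e+02 8.0000e-02 5.8200e+01] F [0.7 0.9 0.5] M [ 0.01  0.01 -0.02] w 84.9
```

View pics/j1.png

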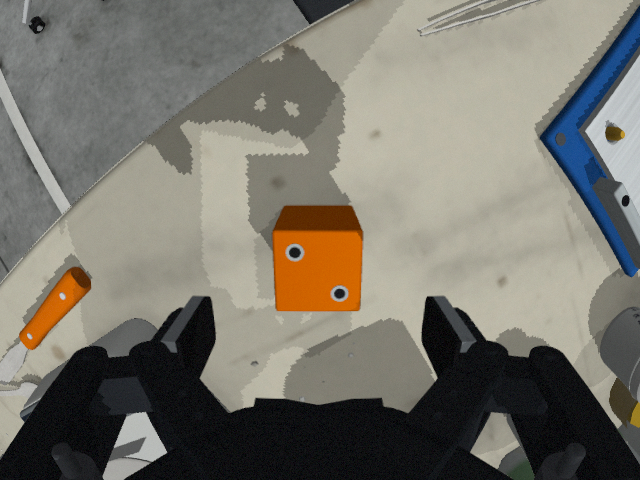

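```bash
python3 - <<'E'
from h import *
p=np.load("core.npy")
move_l([p[0],p[1],21],speed=80);wait(.3);st()
grip(30,60);wait(.2);o=st();np.save("coregrip.npy",np.r_[o["tcp_pos"],o["ee_rot"][2]])
move_l([p[0],p[1],60],speed=80);wait(.3);st()
T=wpose();np.save("Tk.npy",T);cv2.imwrite("pics/k1.png",get_image("wrist")[:,:,::-1])
E
```

```text
t 20.78 tcp [ 429.91 -338.81   21.53] rot [1.7994e+02 1.0000e-02 5.8210e+01] F [ 0.5 -0.3  1.1] M [-0.02 -0.07 -0.  ] w 84.9
 t 21.44 tcp [ 429.82 -338.75   21.19] rot [1.7997e+02 1.0000e-02 5.8210e+01] F [-0.3 -0.5  1.5] M [ 0.   -0.06  0.02] w 43.1
 t 22.38 tcp [ 429.27 -338.19   59.4 ] rot [-1.7994e+02 -2.0000e-02  5.8210e+01] F [ 0.2 -1.  -1.4] M [ 0.07  0.02 -0.01] w 43.4
```

View pics/k1.png

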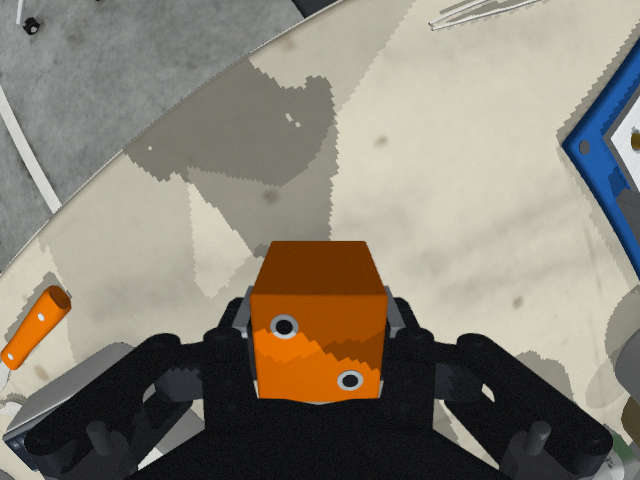

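```bash
python3 - <<'E'
from h import *
P=[(250,295,-22,22,98.2),(387,295,22,22,98.2),(272,241,-22,22,38.2),(365,241,22,22,38.2)]
p=fit(np.load("Tk.npy"),1,[0,0],P,[429.27,-338.2,1.016])
o=[429.27,-338.19]; a=np.radians(58.21); d=p[:2]-o
print("offset along tool x, block y:",d@[np.cos(a),np.sin(a)],d@[-np.sin(a),np.cos(a)])
E
```

```text
[ 430.1  -337.51   58.18] rms 0.92
[[-1.3, 0.5], [1.7, 0.5], [-0.8, -0.6], [0.7, -0.6]]
offset along tool x, block y: 1.0195558159709674 -0.3492949571034193
```

```bash
cat >> h.py <<'E'
A=np.radians(16.55);JR=np.array([[np.cos(A),-np.sin(A)],[np.sin(A),np.cos(A)]]);JO=np.array([488.75,-50.23])
def J2W(x,y,z): return [*(JR@[x,y]+JO),z]
def js(msg=""):
    o=get_obs();print(msg,"t",round(o["t"],2),"jig",(JR.T@(o["tcp_pos"][:2]-JO)).round(2),"z",o["tcp_pos"][2].round(2),"rot",o["ee_rot"].round(2),"Fjig",(JR.T@o["wrist_force"][:2]).round(1),o["wrist_force"][2].round(1),"w",round(o["grip_width"],1));return o
E
python3 - <<'E'
from h import *
o=get_obs();move_l([*o["tcp_pos"][:2],100],speed=150)
goto(J2W(30,-50,100),[180,0,106.55]);wait(.3);js()
move_l(J2W(30,-50,50),speed=80);wait(.2);js()
T=wpose();np.save("Tl.npy",T);cv2.imwrite("pics/l1.png",get_image("wrist")[:,:,::-1])
cv2.imwrite("pics/l1s.png",cv2.resize(get_image("side")[190:320,280:430,::-1],None,fx=4.5,fy=4.5,interpolation=2))
E
```

```text
t 24.2 jig [ 29.63 -51.  ] z 100.05 rot [1.7999e+02 1.0000e-02 1.0644e+02] Fjig [ 0.1 -0.1] -1.3 w 43.4
 t 25.18 jig [ 30.6  -50.37] z 50.76 rot [1.7992e+02 5.0000e-02 1.0655e+02] Fjig [ 0.1 -0.9] -1.6 w 43.2
```

View pics/l1.png

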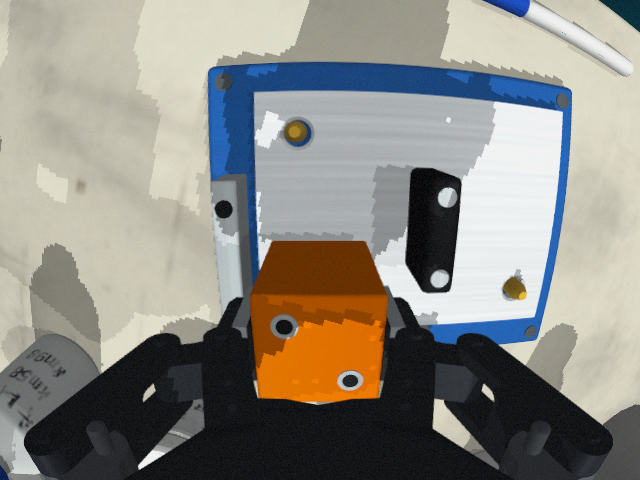

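View pics/l1s.png

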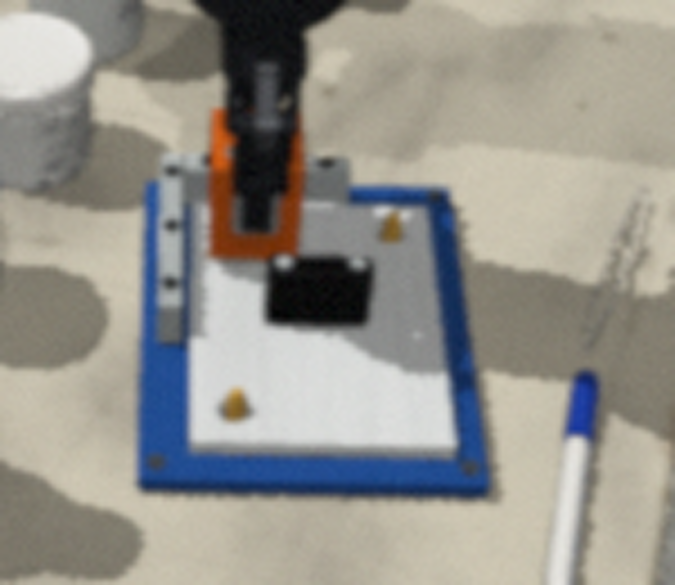

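```bash
python3 - <<'E'
from h import *
f0=get_obs()["wrist_force"][2]
for z in np.arange(46,38.5,-.6):
    move_l(J2W(30,-50,z),speed=20);o=get_obs()
    if o["wrist_force"][2]-f0>2.5: break
print(z);js()
E
```

```text
40.59999999999999
 t 27.88 jig [ 30.34 -50.19] z 41.17 rot [1.7997e+02 2.0000e-02 1.0655e+02] Fjig [-1.  1.] 3.2 w 43.4
```

```bash
python3 - <<'E'
from h import *
z=41.0
move_l(J2W(38,-57,z),speed=30);js()
x=38
while x<50:
    x+=.5;move_l(J2W(x,-57,z),speed=20);o=get_obs();f=JR.T@o["wrist_force"][:2]
    if f[0]<-5: break
print("x",x);js()
y=-57
while y>-70:
    y-=.5;move_l(J2W(x,y,z),speed=20);o=get_obs();f=JR.T@o["wrist_force"][:2]
    if f[1]>5: break
print("y",y);js();wait(.3);js()
E
```

```text
t 28.38 jig [ 38.71 -57.59] z 41.21 rot [1.7992e+02 6.0000e-02 1.0655e+02] Fjig [ 1.5 -0.6] 1.6 w 43.4
x 44.0
 t 31.38 jig [ 42.65 -56.81] z 41.19 rot [-1.7981e+02 -4.0000e-02  1.0660e+02] Fjig [-5.5  0.2] 8.2 w 43.5
y -66.0
 t 35.88 jig [ 42.66 -63.68] z 41.23 rot [-179.78   -0.27  106.57] Fjig [-5.1  5.8] 11.2 w 43.4
 t 36.18 jig [ 42.66 -63.7 ] z 41.21 rot [-179.78   -0.27  106.57] Fjig [-4.6  5.1] 11.1 w 43.3
```

```bash
python3 - <<'E'
from h import *
move_l(J2W(45.3,-67.3,41.3),speed=10);js();wait(.6);o=js()
print(np.linalg.norm(o["qvel"]))
T=wpose();np.save("Tm.npy",T);cv2.imwrite("pics/m1.png",get_image("wrist")[:,:,::-1])
cv2.imwrite("pics/m1s.png",cv2.resize(get_image("side")[190:320,280:430,::-1],None,fx=4.5,fy=4.5,interpolation=2))
E
```

```text
t 36.52 jig [ 42.71 -63.74] z 41.27 rot [-179.59   -0.42  106.59] Fjig [-7.3  7.7] 13.6 w 43.4
 t 37.12 jig [ 42.69 -63.75] z 41.25 rot [-179.6    -0.41  106.59] Fjig [-6.7  8.6] 13.7 w 43.8
0.10046005064795016
```

View pics/m1.png

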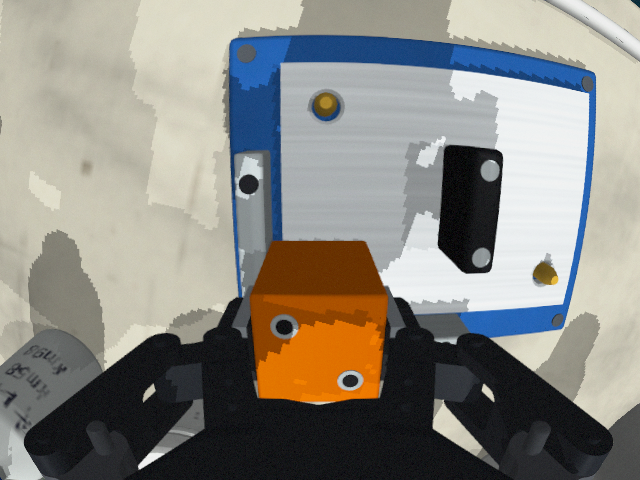

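View pics/m1s.png

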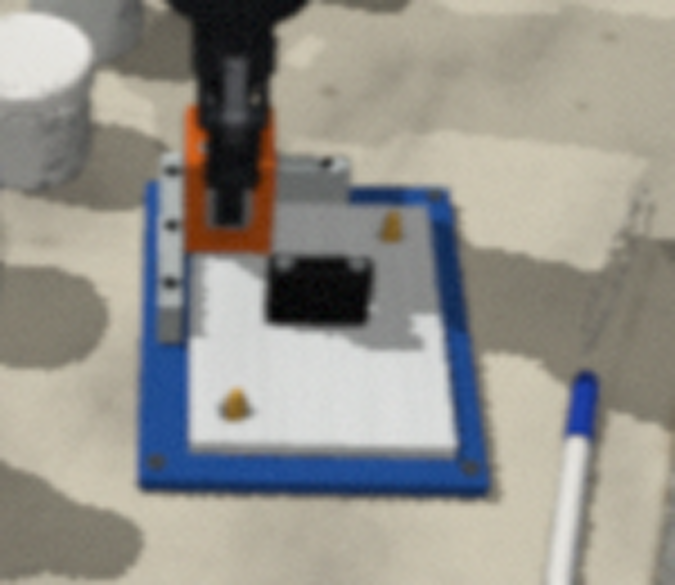

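```bash
python3 - <<'E'
from h import *
move_l(J2W(46.3,-68,42.8),speed=8);wait(.5);js();wait(.6);o=js();print(o["moment"].round(2))
T=wpose();cv2.imwrite("pics/n1.png",get_image("wrist")[:,:,::-1]);np.save("Tn.npy",T)
E
```

```text
t 38.11 jig [ 42.7  -63.75] z 41.32 rot [-179.49   -0.49  106.59] Fjig [-6.2  8.2] 9.2 w 43.7
 t 38.71 jig [ 42.7  -63.74] z 41.33 rot [-179.49   -0.49  106.59] Fjig [-6.   6.7] 8.2 w 43.4
[0.83 1.15 0.22]
```

View pics/n1.png

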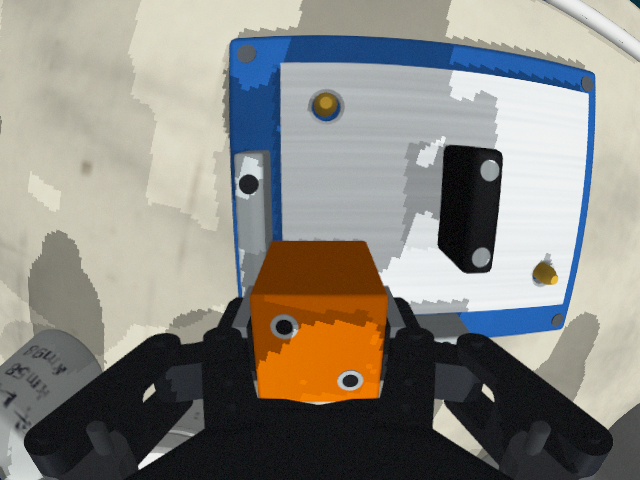

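```bash
python3 - <<'E'
from h import *
move_l(J2W(47.6,-68.8,42.8),speed=8);wait(.8);js();wait(.3);js()
sign_off()
E
```

```text
t 39.9 jig [ 42.78 -63.79] z 41.38 rot [-179.32   -0.59  106.6 ] Fjig [-8.3  9.7] 12.1 w 43.4
 t 40.2 jig [ 42.76 -63.78] z 41.37 rot [-179.31   -0.59  106.6 ] Fjig [-8.3  9.5] 12.8 w 43.3
the job is handed in; nothing more can be done
```

The mould is built up and the job is handed in at about 40 s of the 72 s allowed; no verdict came back.

- **Plate:** it went down over both pins with no side contact. It stopped at tool height 25.2 mm, 12 mm above its height at pick-up, which is the height of the jig base. Wrist pictures afterwards showed a pin standing in each hole.
- **Block:** I set it on the plate, slid it into the corner and kept the grip on. The last check had the tool at jig (42.8, -63.8) mm, holding still, against a home of (43, -63) mm. The tool was about 0.9° off vertical (limit 2.9°).
- **Pressing force:** the wrist read about 8 N toward the far fence, 9.5 N toward the right fence and 12 N downwards. Friction on the plate takes a small share of the two side readings, so the fence forces are somewhat lower. I could not read the contact forces directly.
- **Disagreements:** picture fits of the gripped block and plate differed from the tool position by up to about 1 mm, within the camera's stated accuracy. I did not measure the block's own squareness or tilt in the final pose; I inferred them from the tool.
- **Bystanders:** the arm stayed clear of the bottle, jars and jug and nothing touched them as far as I could tell. I did not re-measure their positions.

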